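# Slide the cover off the red air valve and push it shut

## Task

The air line has to be shut off at the grey manifold box. Push the loose metal cover along its track all the way to the other end of the box, without lifting it out, so that the valve with the red, white-banded handle is uncovered; then push that red handle a quarter turn clockwise until it is fully shut. Leave the blue handle open as it is and do not disturb the brush, tape measure and filler tub lying around.

Things in the scene. Friction and masses are not known exactly. Their poses are not given: they have to be found in the camera images.
- box: Grey open box fixed to the table, 142 x 252 x 58 mm. Origin: centre of its underside; x points away from the robot (up to 12 degrees askew), y left along the track, z up. Opening 108 x 240 mm; ledges 50 mm above the table carry the cover; fences along the long sides and end walls rise to 58 mm. Two valves in it, pivots at x = 22 mm, y = -63 and 57 mm; which is where varies.
- cover: Loose aluminium cover, 129 x 118 (y) x 6 mm, 0.35 kg, on the ledges (top at 56 mm) with 1.5 mm play. It hides the red valve's half of the box; pushed along the box's y it slides about 120 mm over the blue valve to the end wall. Origin: centre of its underside; axes as the box. Across its middle a black rib to push: 70 mm long in x, 12 mm wide, top at 74 mm.
- marked_bay (a point): Centre of that half of the opening in which the red valve stands (where the cover's centre lies at the start), at ledge height, 50 mm above the table; axes as the box.
- marked_valve: Fixed brass valve with the red handle. Origin on the handle's vertical pivot axis, at table height; axes as the box.
- marked_lever (a joint): Angle of the red, white-banded handle: 0 open, pointing along the box's -x from its pivot; grows clockwise seen from above, the tip swinging to the box's +y (left); 1.571 shut at its stop, pointing along +y. Starts between 0 and 0.25; stays where it is left (about 3 N at the tip turn it).
- marked_tip (a point): Outer end of the red handle, on its centre line, 52 mm from the pivot, 34 mm above the table. The handle is a bar 14 mm wide, 28 to 40 mm above the table. Beside it a finger can go down to 10 mm above the table, but under it a brass pipe along the box's x, 17 mm wide, reaches up to 22 mm.
- plain_lever (a joint): Angle of the blue handle, same shape and meaning; starts between 0 and 0.2 and must stay there.
- plain_tip (a point): Outer end of the blue handle, 52 mm from its pivot, 34 mm above the table.
- brush: Loose dusting brush with wooden handle, 39 x 204 x 18 mm, lying on the table nearer the robot; a bystander. Origin: centre of its underside.
- tape_measure: Loose yellow tape measure, 34 x 79 x 58 mm, nearer the robot to the left; a bystander. Origin: its underside, near the centre.
- putty_tub: Loose closed pale tub of filler, 81 mm across, 57 mm high, standing to the left; a bystander. Origin: centre of its underside.

How it is judged:
By the outcome, as a careful person would: the job done as asked, in the order asked, and still so for the second after the job is handed in, with the robot touching nothing.
It also fails if it takes over 45 s, if anything falls off the work surface, if the arm or the gripper's body presses on something with over 40 N, if the wrist force passes 120 N, or if a joint passes its speed limit or range.

## Robot

A 6-joint arm with a two-finger parallel gripper is mounted at the origin on a cart in front of the work surface, level with it; the furniture and walls round the work are solid. World frame = base frame: x ahead of the robot, y to its left, z up, the work surface at z = 0. Lengths are in m, angles in rad, forces in N, time in s.
With the tool pointing down it reaches from about 0.225 to 0.875 m from the base axis. Payload 3.4 kg.
Tool frame: the origin (TCP) lies at the very end of the fingers, on their centre line; the grasp point (between the pads) lies 19 mm behind it; z points along the fingers, y is the direction in which the jaws open and shut (so a half turn about z gives the same grasp; the last joint's range is limited). The gripper opens to 85 mm and grips with 20 to 120 N. Pads are 22 mm wide; open, the fingers measure 114 mm over their backs; the gripper's body (76 mm by 85 mm) begins 54 mm behind the grasp point. The pads swing forward as they close: fully open they stand 13 mm farther back than shut.
Start: joints at [1.138, 0.276, 1.505, -0, 1.361, -0.121], TCP at [0.176, 0.547, 0.231] pointing down, gripper open.
Joint ranges: [-2.89, 2.89], [-0.75, 2.08], [0.22, 2.7], [-1.18, 4.32], [0.11, 2.71], [-2.7, 2.7]. Speed limits (rad/s): [2.57, 2.57, 3.14, 3.14, 3.14, 3.14].

## Interface

Orientations are given as a rotation vector (axis times angle).
In Python, from station import robot gives the robot as it stands.
- The arm moves only by the tool drive_tool, never from a script. Its argument "motion" is a list of rows, each an object with "dp": the shift along the tool's x, y, z in cm, a list of three; "rotation": the turn, a rotation vector about the tool's x, y, z in degrees, a list of three; "hand": the opening, from 0 (shut) to 1 (fully open). In form: [{"dp": [dx, dy, dz], "rotation": [rx, ry, rz], "hand": hand}, ...]. A call has 1 to 12 rows; each row shifts and turns the commanded pose from where the row before left it, along the tool's axes as they then stand; what a row does not reach is not made up. A row lasts 1/12 s, in which the tool goes at most 41.7 mm and 7.16 degrees, less where a joint would pass 70% of its speed; a pose out of reach is approached as far as the arm can. A call with a gripper value outside its range is refused whole. The fingers move at their own pace and stop on an object; "grip_force" is the grip in N (left out, the last holds). Time passes only in rows, so rows that do not move let the fingers close. It gives the time, the measured TCP pose, the force and the opening at its end, in the units of the state.
- robot.state(): the state, without advancing time (a new reading comes with each control period).
- robot.get_image(name): name is "scene" or "top" or "wrist"; returns the picture (480x640x3 uint8, red, green, blue); there is no depth.
- robot.get_calibration(name): a dict with "fx", "fy", "cx", "cy" (pixels), "R" (3x3) and "t" (3): a world point X has camera coordinates R X + t; the wrist camera has in their place "mount" (4x4, takes a point from camera to tool coordinates, whose origin is the TCP and whose axes are the flange's). Camera axes: x right, y down, z forward; pixel columns grow to the right and rows downward; lengths in m; the calibration is good to about 2 mm. The wrist camera is an equidistant fisheye: a pixel r from the principal point sees the ray r / f radians off the axis. A picture is of the moment at which its call begins: read the wrist's pose just before it. get_calibration takes no time and is no camera call.
- robot.close_job(): hands the job in, once; it reports no verdict.
Trained networks look in the newest picture that a camera, given by its name, has taken for a name from the list of things; names that differ only in an ending like _2 or _b are one class to them, and where a whole thing is asked for, a point or a joint stands for the part that bears it (a point fixed in the world has none). Each returns a list of dicts, best first, with "confidence" (0 to 1); they miss things now and then, are a little off and sometimes report something else, mostly with a low value. They report only what shows in the picture. A call takes as long as a camera call.
- robot.regions_of(label, camera): "mask" (480x640 bool, what is visible of it) and "rect" ([left, top, right, bottom] in pixels, round what is visible of it).
The state is a dict: "time": time; "joints": joint angles; "qvel": joint speeds; "joint_efforts": joint torques, N m; "ee_pos": TCP position; "ee_rot": TCP orientation; "contact_force": force on the tool from outside, world axes, zero at the start; "wrist_torque": the same for the moment, N m; "gripper_width": finger opening in m.
Only numpy, scipy, OpenCV 4.12 (cv2) and the standard library are available. Lean on these libraries where they do the work, as an engineer would, in place of code of your own. Each camera call takes 0.05 s, during which the arm holds its last target.

## Working session

There is one attempt and no reset: what is moved stays moved. The work goes in short steps, Python scripts to look and compute and a tool call to move; the robot and the scene stay as the last step left them, time stands still between calls to the robot, and variables do not carry over. Pictures are saved under pics/ and viewed, and the job is handed in when it is done.

Besides the shell and the picture viewer there is one more tool, called after ">>>" as name([rows], argument=value, ...), one row to a line, values as JSON. drive_tool: Moves the arm, as the interface text tells. Its arguments: {"type":"object","properties":{"motion":{"type":"array"},"grip_force":{"type":"number"}},"required":["motion"]}

```bash
mkdir -p pics; ls; cat > h.py <<'E'
import numpy as np, cv2
from station import robot
from scipy.spatial.transform import Rotation as Ro
E
python3 - <<'E'
from h import *
s=robot.state(); print({k:np.round(v,3).tolist() for k,v in s.items()})
for n in ["scene","top"]:
    im=robot.get_image(n); cv2.imwrite(f"pics/{n}0.png",im[:,:,::-1])
    c=robot.get_calibration(n); print(n,{k:np.round(v,3).tolist() for k,v in c.items()})
    for l in ["box","cover","marked_lever","plain_lever"]:
        r=robot.regions_of(l,n); print(l,[(round(x["confidence"],2),x["rect"]) for x in r[:3]])
E
```

```text
pics
{'time': 0.0, 'joints': [1.138, 0.277, 1.506, -0.0, 1.361, -0.121], 'qvel': [-0.002, 0.001, 0.001, 0.001, -0.001, -0.001], 'joint_efforts': [0.002, -41.678, -24.581, 0.0, 0.011, -0.0], 'ee_pos': [0.176, 0.547, 0.23], 'ee_rot': [-0.488, -3.103, 0.003], 'contact_force': [0.186, 0.215, 0.098], 'wrist_torque': [0.003, 0.021, 0.032], 'gripper_width': 0.085}
scene {'fx': 520.887, 'fy': 520.887, 'cx': 318.483, 'cy': 233.65, 'R': [[0.506, -0.862, -0.012], [-0.552, -0.313, -0.773], [0.663, 0.398, -0.634]], 't': [-0.23, 0.394, 0.517]}
box [(0.55, [317.0, 192.0, 489.5, 316.4])]
cover [(0.55, [386.1, 218.9, 480.7, 287.7])]
marked_lever [(0.38, [357.8, 323.9, 447.6, 438.8])]
plain_lever [(0.76, [355.1, 225.5, 382.4, 243.7])]
top {'fx': 436.318, 'fy': 436.318, 'cx': 323.001, 'cy': 237.537, 'R': [[-0.119, -0.993, 0.004], [-0.967, 0.115, -0.226], [0.224, -0.031, -0.974]], 't': [0.11, 0.579, 0.778]}
box [(0.7, [301.3, 169.2, 428.6, 244.2])]
cover [(0.62, [365.7, 170.0, 425.0, 234.3])]
marked_lever [(0.65, [171.3, 277.7, 219.0, 321.8])]
plain_lever [(0.57, [328.7, 193.9, 339.1, 222.7])]
```

View pics/scene0.png

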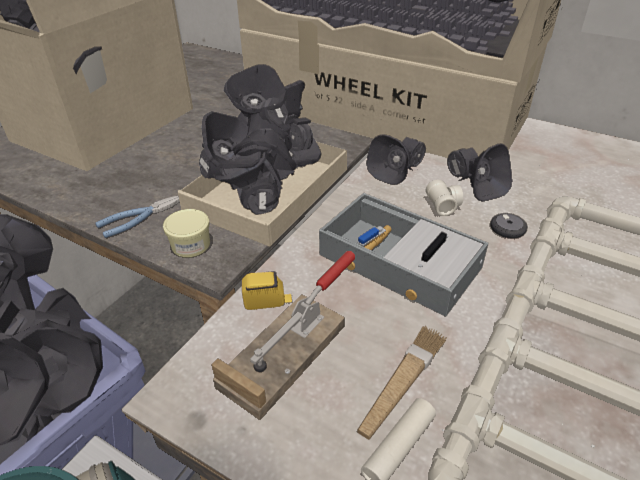

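View pics/top0.png

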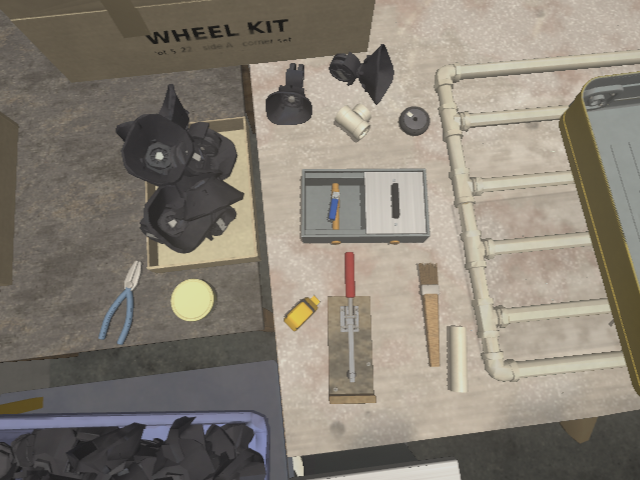

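The pictures show the grey box with the cover over its right half (top view: box 301–429, 169–244). The blue valve is open on the left at about (334,205), so the cover goes left (+y). The red toggle clamp at (350,275) is a distractor.

```bash
python3 - <<'E'
import cv2
a=cv2.imread("pics/top0.png")[155:260,290:440]; cv2.imwrite("pics/topz.png",cv2.resize(a,None,fx=5,fy=5,interpolation=cv2.INTER_CUBIC))
a=cv2.imread("pics/scene0.png")[185:325,305:500]; cv2.imwrite("pics/scz.png",cv2.resize(a,None,fx=4,fy=4,interpolation=cv2.INTER_CUBIC))
E
```

```text
(no output)
```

View pics/topz.png

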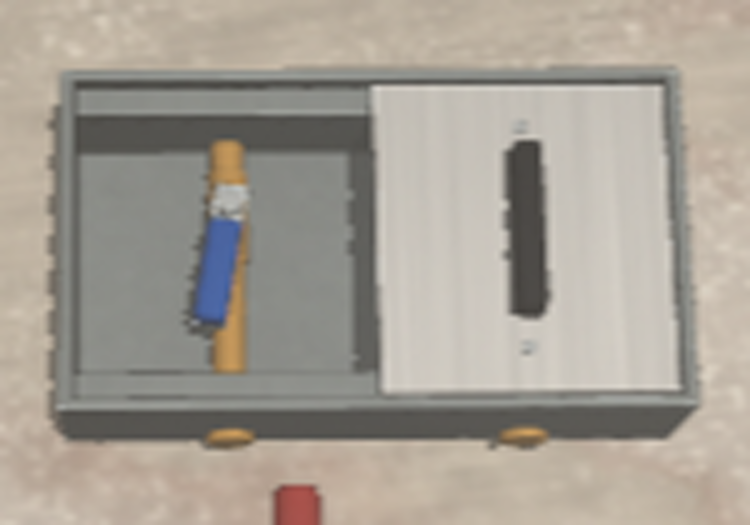

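View pics/scz.png

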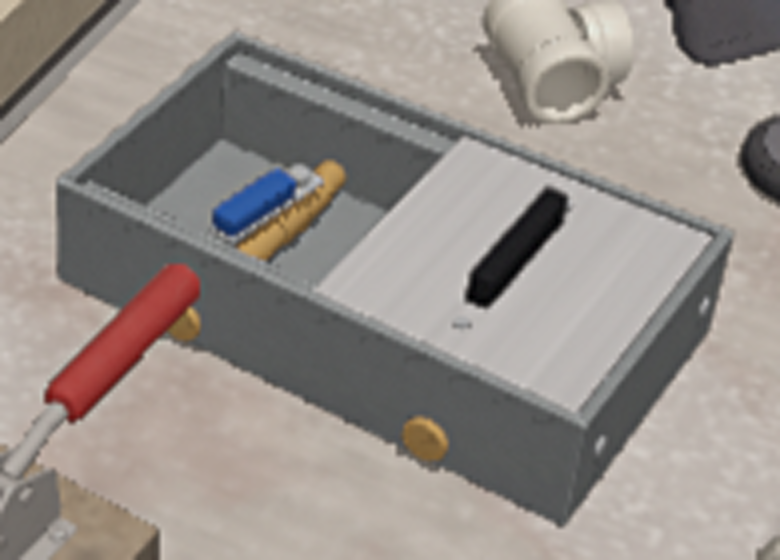

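```bash
cat >> h.py <<'E'
def proj(n,X):
    c=robot.get_calibration(n); p=np.atleast_2d(X)@np.array(c["R"]).T+np.array(c["t"])
    return np.c_[c["fx"]*p[:,0]/p[:,2]+c["cx"],c["fy"]*p[:,1]/p[:,2]+c["cy"]]
E
python3 - <<'E'
from h import *
from scipy.optimize import least_squares
a,b,h=.071,.126,.058
C={"FL":[a,b,h],"FR":[a,-b,h],"NR":[-a,-b,h],"NL":[-a,b,h],"nr":[-a,-b,0],"nl":[-a,b,0]}
T={"FL":(302,169.4),"FR":(426,168.6),"NR":(429.4,235.4),"NL":(300.6,236),"nl":(302.4,242.4),"nr":(423.6,242)}
S={"FL":(364.5,194),"FR":(488,243),"NR":(450.7,290),"NL":(320,230),"nr":(445.5,315.5),"nl":(319.5,253)}
def tf(p,X): 
    c,s=np.cos(p[2]),np.sin(p[2]); X=np.atleast_2d(X); return np.c_[p[0]+c*X[:,0]-s*X[:,1],p[1]+s*X[:,0]+c*X[:,1],X[:,2]+(p[3] if len(p)>3 else 0)]
def f(p,vs):
    r=[]
    for n,D in vs: r.append((proj(n,tf(p,[C[k] for k in D]))-np.array(list(D.values()))).ravel())
    return np.concatenate(r)
for vs in ([("top",T)],[("scene",S)],[("top",T),("scene",S)]):
  for p0 in ([.5,0,0],[.5,0,0,0]):
    r=least_squares(f,p0,args=(vs,),loss="soft_l1"); print(np.round(r.x,4),np.round(f(r.x,vs).reshape(-1,2),1).tolist())
p=r.x
# rib: pixel ends at z .074 in cover frame
for n,pts in (("top",[(290+525/5,155+140/5),(290+530/5,155+316/5)]),("scene",[(305+553/4,185+195/4),(305+483/4,185+295/4)])):
    c=robot.get_calibration(n);R=np.array(c["R"]);t=np.array(c["t"])
    for u,v in pts:
        d=R.T@np.array([(u-c["cx"])/c["fx"],(v-c["cy"])/c["fy"],1]);o=-R.T@t
        X=o+d*(.074-o[2])/d[2]; q=X[:2]-p[:2]; print(n,"rib end box frame",np.round([np.cos(p[2])*q[0]+np.sin(p[2])*q[1],-np.sin(p[2])*q[0]+np.cos(p[2])*q[1]],4), np.round(X,4))
E
```

```text
[ 0.653  -0.0509 -0.1162] [[-0.3, -1.3], [-0.2, -0.7], [0.5, 0.6], [0.5, 0.3], [-0.1, 0.2], [-0.4, 0.4]]
[ 0.6538 -0.0513 -0.116  -0.0034] [[-0.1, -1.1], [-0.4, -0.5], [0.2, 0.5], [0.7, 0.2], [0.2, 0.2], [-0.7, 0.3]]
[ 0.6556 -0.0503 -0.1235] [[-0.3, -2.7], [1.1, -0.9], [0.2, 0.6], [-0.9, -1.4], [-0.0, 0.8], [-0.0, 0.4]]
[ 0.6641 -0.0475 -0.1177 -0.009 ] [[-0.3, -1.4], [-0.2, -0.5], [-0.1, 0.5], [0.2, -0.3], [-0.3, 0.3], [1.0, 1.2]]
[ 0.6537 -0.0508 -0.1192] [[-0.3, -1.8], [-0.1, -0.8], [0.3, 0.4], [0.3, -0.3], [-0.2, -0.3], [-0.6, 0.2], [-0.8, -2.1], [1.0, -0.4], [0.4, 1.4], [-1.2, -0.5], [0.2, 1.6], [-0.4, 1.4]]
[ 6.537e-01 -5.080e-02 -1.192e-01 -2.000e-04] [[-0.3, -1.8], [-0.2, -0.8], [0.3, 0.4], [0.3, -0.3], [-0.2, -0.3], [-0.6, 0.2], [-0.8, -2.0], [1.0, -0.3], [0.4, 1.5], [-1.2, -0.4], [0.2, 1.6], [-0.3, 1.4]]
top rib end box frame [ 0.0322 -0.0593] [ 0.6787 -0.1135  0.074 ]
top rib end box frame [-0.0398 -0.0585] [ 0.6072 -0.1041  0.074 ]
scene rib end box frame [ 0.0277 -0.0606] [ 0.6741 -0.1143  0.074 ]
scene rib end box frame [-0.045  -0.0669] [ 0.6011 -0.1119  0.074 ]
```

```bash
cat >> h.py <<'E'
BX=np.array([.652,-.051]); YAW=-.118
def b2w(x,y): c,s=np.cos(YAW),np.sin(YAW); return np.array([BX[0]+c*x-s*y,BX[1]+s*x+c*y])
def w2b(P): c,s=np.cos(YAW),np.sin(YAW); q=np.array(P)[:2]-BX; return np.array([c*q[0]+s*q[1],-s*q[0]+c*q[1]])
def where():
    s=robot.state();R=Ro.from_rotvec(s["ee_rot"]).as_matrix()
    print("t",round(s["time"],2),"box xy mm",np.round(w2b(s["ee_pos"])*1e3,1),"z",round(s["ee_pos"][2]*1e3,1),"toolx yaw in box deg",round(np.degrees(np.arctan2(R[1,0],R[0,0])-YAW),2),"tilt",np.round(np.degrees(R[:2,2]),2),"F",np.round(s["contact_force"],1),"w",round(s["gripper_width"],4),"q",np.round(s["joints"],2))
    return s,R
def go(x,y,z,yawdeg=None):
    s,R=where(); d=np.r_[b2w(x,y),z]-np.array(s["ee_pos"]); print("dp tool cm",np.round(R.T@d*100,2))
    if yawdeg is not None:
        Rt=Ro.from_euler("z",YAW+np.radians(yawdeg)).as_matrix()@np.diag([1,-1,-1.])
        print("rot tool deg",np.round(np.degrees(Ro.from_matrix(R.T@Rt).as_rotvec()),2), "dp after rot", np.round(Rt.T@d*100,2))
E
python3 -c "
from h import *
go(-.003,-.092,.28,90)"
```

```text
t 0.5 box xy mm [-542.7  538.1] z 231.3 toolx yaw in box deg 168.9 tilt [-0. -0.] F [-0.7 -0.2  0.4] w 0.0855 q [ 1.14  0.28  1.5  -0.    1.36 -0.12]
dp tool cm [-65.1  -51.44  -4.87]
rot tool deg [-0.   0.  78.9] dp after rot [-63.01  53.97  -4.87]
```

>>> drive_tool([
  {"dp":[0,0,-2.5],"rotation":[0,0,0],"hand":0},
  {"dp":[0,0,-2.4],"rotation":[0,0,0],"hand":0},
  {"dp":[-2.6,-2.05,0],"rotation":[0,0,0],"hand":0},
  {"dp":[-2.6,-2.05,0],"rotation":[0,0,0],"hand":0},
  {"dp":[-2.6,-2.05,0],"rotation":[0,0,0],"hand":0},
  {"dp":[-2.6,-2.05,0],"rotation":[0,0,0],"hand":0},
  {"dp":[-2.6,-2.05,0],"rotation":[0,0,0],"hand":0},
  {"dp":[-2.6,-2.05,0],"rotation":[0,0,0],"hand":0},
  {"dp":[-2.6,-2.05,0],"rotation":[0,0,0],"hand":0},
  {"dp":[-2.6,-2.05,0],"rotation":[0,0,0],"hand":0},
  {"dp":[-2.6,-2.05,0],"rotation":[0,0,0],"hand":0},
  {"dp":[-2.6,-2.05,0],"rotation":[0,0,0],"hand":0},
])

```text
time: 1.5
ee_pos: [0.3615, 0.271, 0.2806]
ee_rot: [0.487, 3.103, 0.001]
contact_force: [0.3, 0.2, -0.1]
gripper_width: -0.0
```

>>> drive_tool([
  {"dp":[-2.6,-2.05,0],"rotation":[0,0,0],"hand":0},
  {"dp":[-2.6,-2.05,0],"rotation":[0,0,0],"hand":0},
  {"dp":[-2.6,-2.05,0],"rotation":[0,0,0],"hand":0},
  {"dp":[-2.6,-2.05,0],"rotation":[0,0,0],"hand":0},
  {"dp":[-2.6,-2.05,0],"rotation":[0,0,0],"hand":0},
  {"dp":[-2.6,-2.05,0],"rotation":[0,0,0],"hand":0},
  {"dp":[-2.6,-2.05,0],"rotation":[0,0,0],"hand":0},
  {"dp":[-2.6,-2.05,0],"rotation":[0,0,0],"hand":0},
  {"dp":[-2.6,-2.05,0],"rotation":[0,0,0],"hand":0},
  {"dp":[-2.6,-2.05,0],"rotation":[0,0,0],"hand":0},
  {"dp":[-2.6,-2.05,0],"rotation":[0,0,0],"hand":0},
  {"dp":[0,0,0],"rotation":[0,0,0],"hand":0},
])

```text
time: 2.5
ee_pos: [0.5675, -0.0353, 0.2795]
ee_rot: [0.494, 3.1, -0.005]
contact_force: [-0.1, -0.3, 0.3]
gripper_width: -0.0002
```

>>> drive_tool([
  {"dp":[0,0,0],"rotation":[0,0,7],"hand":0},
  {"dp":[0,0,0],"rotation":[0,0,7],"hand":0},
  {"dp":[0,0,0],"rotation":[0,0,7],"hand":0},
  {"dp":[0,0,0],"rotation":[0,0,7],"hand":0},
  {"dp":[0,0,0],"rotation":[0,0,7],"hand":0},
  {"dp":[0,0,0],"rotation":[0,0,7],"hand":0},
  {"dp":[0,0,0],"rotation":[0,0,7],"hand":0},
  {"dp":[0,0,0],"rotation":[0,0,7],"hand":0},
  {"dp":[0,0,0],"rotation":[0,0,7],"hand":0},
  {"dp":[0,0,0],"rotation":[0,0,7],"hand":0},
  {"dp":[0,0,0],"rotation":[0,0,7],"hand":0},
  {"dp":[0,0,0],"rotation":[0,0,0],"hand":0},
])

```text
time: 3.5
ee_pos: [0.5638, -0.0296, 0.2804]
ee_rot: [-2.315, -2.123, -0.0]
contact_force: [-0.2, 0.1, 0.6]
gripper_width: -0.0
```

```bash
python3 -c "
from h import *
go(-.003,-.092,.13,90)
im=robot.get_image('wrist');cv2.imwrite('pics/w1.png',im[:,:,::-1])
im=robot.get_image('scene');cv2.imwrite('pics/s1.png',im[:,:,::-1])
"
```

```text
t 3.5 box xy mm [-90.1  10.9] z 280.4 toolx yaw in box deg 91.8 tilt [-0.    0.02] F [-0.2  0.1  0.6] w -0.0 q [-0.18  0.24  1.44  0.    1.47 -0.09]
dp tool cm [-10.56   8.39  15.03]
rot tool deg [-0.   -0.01  1.8 ] dp after rot [-10.29   8.71  15.04]
```

View pics/w1.png

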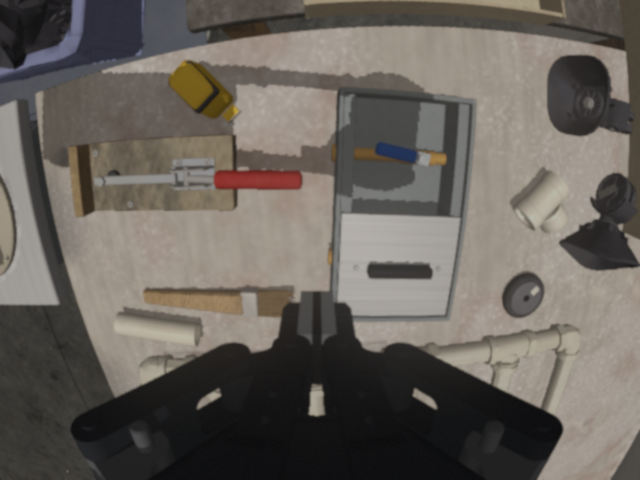

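View pics/s1.png

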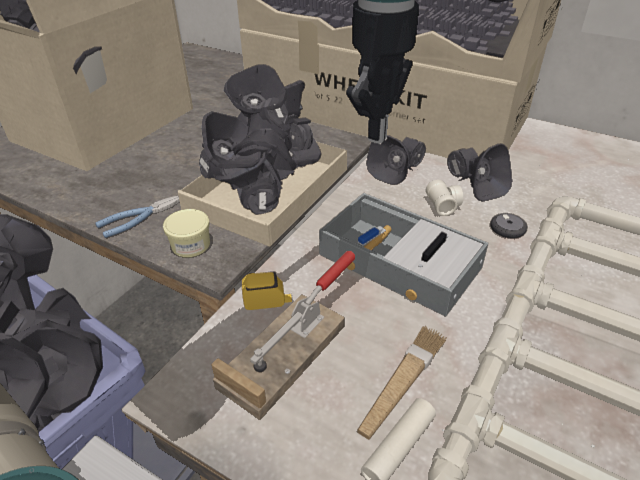

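The wrist picture shows the rim corners at (338,89), (475,98), (450,319) and (331,318), with the rib at 368–431 by 271. I'll use this to cross-check the box pose.

```bash
cat >> h.py <<'E'
def wproj(X,s):
    c=robot.get_calibration("wrist");M=np.array(c["mount"]);R=Ro.from_rotvec(s["ee_rot"]).as_matrix()
    p=(np.atleast_2d(X)-np.array(s["ee_pos"]))@R; p=(p-M[:3,3])@M[:3,:3]
    th=np.arctan2(np.hypot(p[:,0],p[:,1]),p[:,2]); ph=np.arctan2(p[:,1],p[:,0])
    return np.c_[c["cx"]+c["fx"]*th*np.cos(ph),c["cy"]+c["fy"]*th*np.sin(ph)]
def box2w(p,X):
    c,s=np.cos(p[2]),np.sin(p[2]); X=np.atleast_2d(X); return np.c_[p[0]+c*X[:,0]-s*X[:,1],p[1]+s*X[:,0]+c*X[:,1],X[:,2]]
E
python3 - <<'E'
from h import *
from scipy.optimize import least_squares
s=robot.state()
a,b,h=.071,.126,.058
P=[[-a,b,h],[a,b,h],[a,-b,h],[-a,-b,h]]; o=np.array([(338,89),(475,98),(450,319),(331,318)])
g=lambda p:(wproj(box2w(p,P),s)-o).ravel()
r=least_squares(g,[.652,-.051,-.118]); print(np.round(r.x,4),np.round(r.fun,1))
for y in (-.06,): 
  g2=lambda q:(wproj(box2w(r.x,[[q[0]+.035,q[1],.074],[q[0]-.035,q[1],.074]]),s)-np.array([(431,271),(368,271)])).ravel()
  r2=least_squares(g2,[0,-.06]); print(r2.x,r2.fun)
im=cv2.imread("pics/w1.png")[60:340,310:500]; cv2.imwrite("pics/w1z.png",cv2.resize(im,None,fx=2.1,fy=2.1))
E
```

```text
[ 0.6526 -0.0486 -0.0984] [-0.2 -2.7  0.5 -0.5  0.1  0.7 -0.1  3.5]
[-0.00176764 -0.05669207] [ 1.11109361  0.11052058 -1.02286498 -0.03457126]
```

View pics/w1z.png

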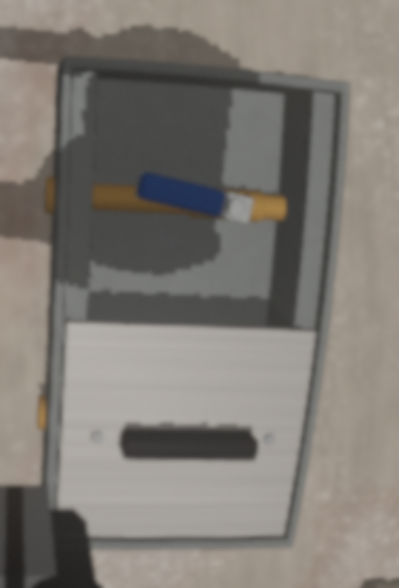

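```bash
sed -i 's/BX=np.array(\[.652,-.051\]); YAW=-.118/BX=np.array([.6525,-.0503]); YAW=-.114/' h.py; python3 -c "
from h import *
go(-.002,-.092,.10,90)
"
```

```text
t 3.6 box xy mm [-90.4  10.4] z 280.4 toolx yaw in box deg 91.85 tilt [0.   0.01] F [-0.3  0.1  0.4] w 0.0002 q [-0.18  0.24  1.44  0.    1.47 -0.09]
dp tool cm [-10.52   8.51  18.03]
rot tool deg [ 0.   -0.01  1.85] dp after rot [-10.24   8.84  18.04]
```

>>> drive_tool([
  {"dp":[0,0,0],"rotation":[0,0,1.85],"hand":0},
  {"dp":[-2.04,1.76,0],"rotation":[0,0,0],"hand":0},
  {"dp":[-2.05,1.77,0],"rotation":[0,0,0],"hand":0},
  {"dp":[-2.05,1.77,0],"rotation":[0,0,0],"hand":0},
  {"dp":[-2.05,1.77,0],"rotation":[0,0,0],"hand":0},
  {"dp":[-2.05,1.77,2.5],"rotation":[0,0,0],"hand":0},
  {"dp":[0,0,3],"rotation":[0,0,0],"hand":0},
  {"dp":[0,0,3],"rotation":[0,0,0],"hand":0},
  {"dp":[0,0,3],"rotation":[0,0,0],"hand":0},
  {"dp":[0,0,3],"rotation":[0,0,0],"hand":0},
  {"dp":[0,0,3],"rotation":[0,0,0],"hand":0},
  {"dp":[0,0,0],"rotation":[0,0,0],"hand":0},
])

```text
time: 4.6
ee_pos: [0.6354, -0.1405, 0.0987]
ee_rot: [-2.337, -2.083, 0.01]
contact_force: [-0.9, 0.3, -1.0]
gripper_width: 0.0002
```

```bash
python3 -c "
from h import *
go(-.002,-.092,.062,90)
im=robot.get_image('wrist');cv2.imwrite('pics/w2.png',im[:,:,::-1])
im=robot.get_image('scene')[150:330,280:520];cv2.imwrite('pics/s2.png',cv2.resize(im[:,:,::-1],None,fx=3,fy=3))
"
```

```text
t 4.6 box xy mm [ -6.8 -91.5] z 98.7 toolx yaw in box deg 89.94 tilt [-0.7   0.24] F [-0.9  0.3 -1. ] w 0.0002 q [-0.32  0.49  1.51  0.    1.15 -0.21]
dp tool cm [-0.06  0.52  3.67]
rot tool deg [-0.73 -0.16 -0.05] dp after rot [-0.05  0.48  3.67]
```

View pics/w2.png

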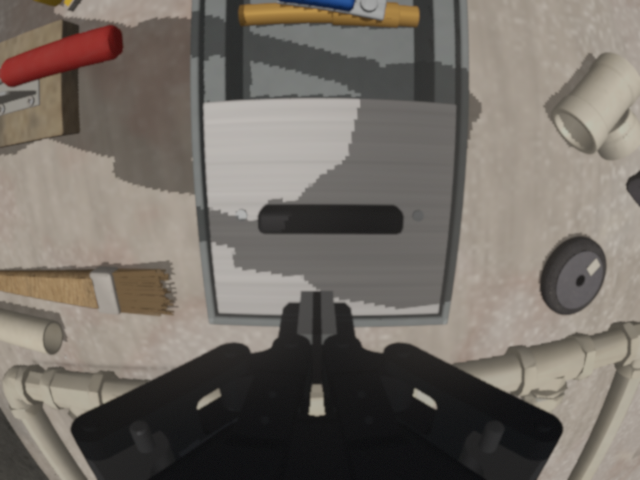

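View pics/s2.png

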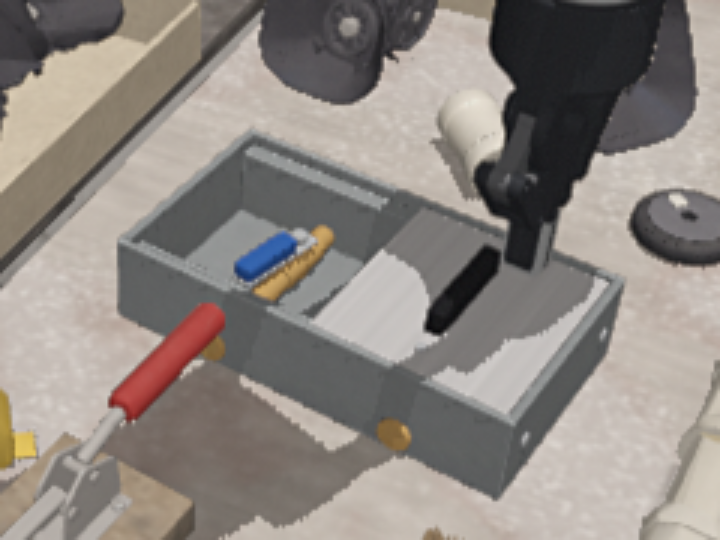

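Aligned: the fingers at x≈317 stand behind the rib (258–403, 218). I'll go down and centre.

>>> drive_tool([
  {"dp":[0,0.5,1],"rotation":[-0.7,-0.16,0],"hand":0},
  {"dp":[0,0,1.3],"rotation":[0,0,0],"hand":0},
  {"dp":[0,0,1.2],"rotation":[0,0,0],"hand":0},
  {"dp":[0,0,0],"rotation":[0,0,0],"hand":0},
  {"dp":[0.5,0,0],"rotation":[0,0,0],"hand":0},
  {"dp":[0.5,0,0],"rotation":[0,0,0],"hand":0},
  {"dp":[0,0,0],"rotation":[0,0,0],"hand":0},
])

```text
time: 5.28
ee_pos: [0.6471, -0.1317, 0.0716]
ee_rot: [2.338, 2.08, 0.012]
contact_force: [0.3, 0.1, 0.6]
gripper_width: 0.0002
```

```bash
python3 -c "
from h import *
go(-.002,-.092,.062,90)
im=robot.get_image('wrist');cv2.imwrite('pics/w3.png',im[:,:,::-1])
im=robot.get_image('scene')[150:330,280:520];cv2.imwrite('pics/s3.png',cv2.resize(im[:,:,::-1],None,fx=3,fy=3))
"
```

```text
t 5.28 box xy mm [  3.9 -81.5] z 71.6 toolx yaw in box deg 89.86 tilt [ 0.79 -0.23] F [0.3 0.1 0.6] w 0.0002 q [-0.31  0.51  1.55  0.    1.07 -0.19]
dp tool cm [-1.05 -0.6   0.95]
rot tool deg [ 0.81  0.13 -0.14] dp after rot [-1.05 -0.59  0.96]
```

View pics/w3.png

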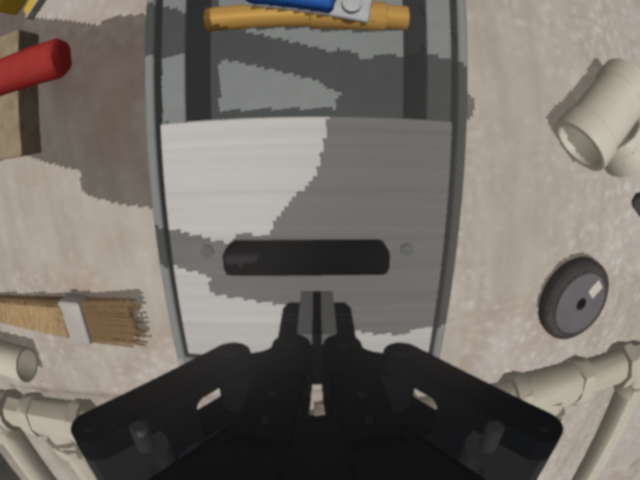

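View pics/s3.png

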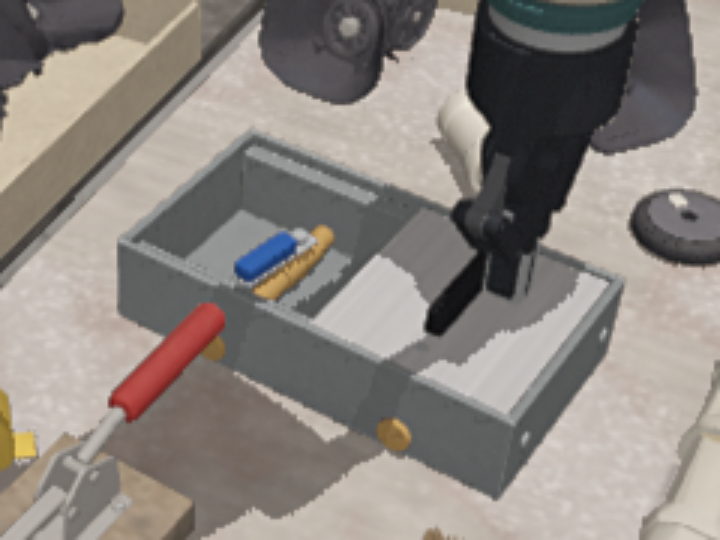

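>>> drive_tool([
  {"dp":[0,0,0],"rotation":[0,0,0],"hand":0},
  {"dp":[0,0,0],"rotation":[0,0,0],"hand":0},
])

```text
time: 5.55
ee_pos: [0.6464, -0.1328, 0.0706]
ee_rot: [2.339, 2.08, 0.01]
contact_force: [0.1, -0.0, 0.5]
gripper_width: 0.0002
```

```bash
python3 -c "
from h import *
go(-.002,-.082,.062,90)
"
```

```text
t 5.55 box xy mm [  3.4 -82.6] z 70.6 toolx yaw in box deg 89.83 tilt [ 0.71 -0.25] F [ 0.1 -0.   0.5] w 0.0002 q [-0.31  0.51  1.55 -0.    1.07 -0.19]
dp tool cm [ 0.06 -0.55  0.85]
rot tool deg [ 0.73  0.17 -0.17] dp after rot [ 0.06 -0.54  0.86]
```

>>> drive_tool([
  {"dp":[0,-0.5,0.4],"rotation":[0.7,0.17,-0.2],"hand":0},
  {"dp":[0,0,0.45],"rotation":[0,0,0],"hand":0},
  {"dp":[0,0,0],"rotation":[0,0,0],"hand":0},
  {"dp":[0,0,0],"rotation":[0,0,0],"hand":0},
  {"dp":[0,0,0],"rotation":[0,0,0],"hand":0},
])

```text
time: 5.97
ee_pos: [0.6413, -0.1322, 0.0614]
ee_rot: [-2.344, -2.091, -0.0]
contact_force: [0.0, -0.0, 0.3]
gripper_width: 0.0003
```

```bash
python3 -c "
from h import *
go(-.002,-.082,.062,90)
"
```

```text
t 5.97 box xy mm [ -1.8 -82.6] z 61.4 toolx yaw in box deg 90.01 tilt [-0.02  0.02] F [ 0.  -0.   0.3] w 0.0003 q [-0.31  0.52  1.56  0.    1.06 -0.2 ]
dp tool cm [ 0.06 -0.02 -0.06]
rot tool deg [-0.02 -0.02  0.01] dp after rot [ 0.06 -0.02 -0.06]
```

>>> drive_tool([
  {"dp":[0.5,0,0],"rotation":[0,0,0],"hand":0},
  {"dp":[0.8,0,0],"rotation":[0,0,0],"hand":0},
  {"dp":[0.8,0,0],"rotation":[0,0,0],"hand":0},
  {"dp":[0.8,0,0],"rotation":[0,0,0],"hand":0},
  {"dp":[0.8,0,0],"rotation":[0,0,0],"hand":0},
  {"dp":[0.8,0,0],"rotation":[0,0,0],"hand":0},
  {"dp":[0,0,0],"rotation":[0,0,0],"hand":0},
])

```text
time: 6.55
ee_pos: [0.6465, -0.0849, 0.0618]
ee_rot: [-2.342, -2.092, -0.002]
contact_force: [0.4, -0.0, -0.2]
gripper_width: 0.0004
```

```bash
python3 -c "
from h import *
go(-.002,.042,.062,90)
im=robot.get_image('scene')[150:330,280:520];cv2.imwrite('pics/s4.png',cv2.resize(im[:,:,::-1],None,fx=3,fy=3))
"
```

```text
t 6.55 box xy mm [ -2. -35.] z 61.8 toolx yaw in box deg 90.1 tilt [-0.    0.11] F [ 0.4 -0.  -0.2] w 0.0004 q [-0.24  0.52  1.57  0.    1.06 -0.13]
dp tool cm [ 7.7   0.01 -0.01]
rot tool deg [-0.01 -0.1   0.1 ] dp after rot [ 7.7  -0.   -0.02]
```

View pics/s4.png

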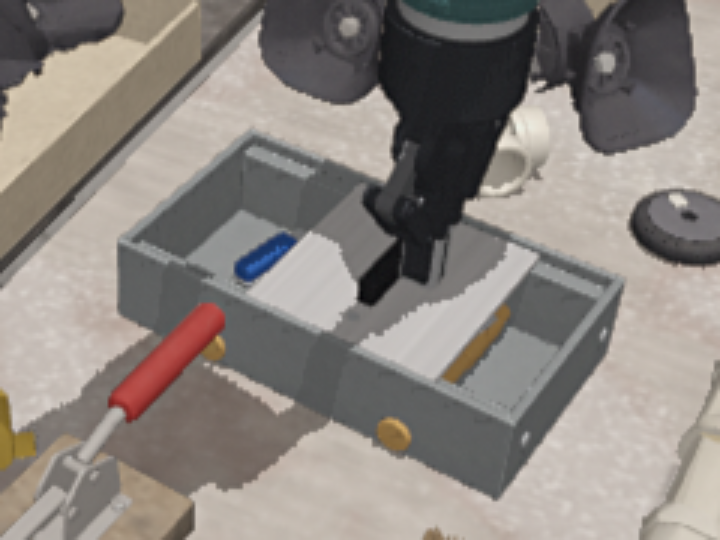

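The cover is sliding well on the track: the pipe now shows at (480,340) in the crop and the rib has moved left.

>>> drive_tool([
  {"dp":[0.8,0,0],"rotation":[0,0,0],"hand":0},
  {"dp":[0.8,0,0],"rotation":[0,0,0],"hand":0},
  {"dp":[0.8,0,0],"rotation":[0,0,0],"hand":0},
  {"dp":[0.8,0,0],"rotation":[0,0,0],"hand":0},
  {"dp":[0.8,0,0],"rotation":[0,0,0],"hand":0},
  {"dp":[0.8,0,0],"rotation":[0,0,0],"hand":0},
  {"dp":[0.8,0,0],"rotation":[0,0,0],"hand":0},
  {"dp":[0.6,0,0],"rotation":[0,0,0],"hand":0},
  {"dp":[0.4,0,0],"rotation":[0,0,0],"hand":0},
  {"dp":[0,0,0],"rotation":[0,0,0],"hand":0},
])

```text
time: 7.43
ee_pos: [0.654, -0.0204, 0.0617]
ee_rot: [-2.343, -2.092, -0.002]
contact_force: [-0.3, -0.3, 0.3]
gripper_width: -0.0002
```

>>> drive_tool([
  {"dp":[0.3,0,0],"rotation":[0,0,0],"hand":0},
  {"dp":[0.3,0,0],"rotation":[0,0,0],"hand":0},
  {"dp":[0.3,0,0],"rotation":[0,0,0],"hand":0},
])

```text
time: 7.68
ee_pos: [0.6549, -0.0131, 0.0617]
ee_rot: [2.344, 2.091, -0.0]
contact_force: [-0.1, -2.3, 0.6]
gripper_width: -0.0004
```

```bash
python3 -c "
from h import *
go(-.002,.044,.062,90)
im=robot.get_image('scene')[150:330,280:520];cv2.imwrite('pics/s5.png',cv2.resize(im[:,:,::-1],None,fx=3,fy=3))
im=robot.get_image('wrist');cv2.imwrite('pics/w5.png',im[:,:,::-1])
"
```

```text
t 7.68 box xy mm [-1.8 37.2] z 61.7 toolx yaw in box deg 90.0 tilt [-0.01 -0.01] F [-0.1 -2.3  0.6] w -0.0004 q [-0.13  0.52  1.56 -0.    1.06 -0.01]
dp tool cm [ 0.68 -0.02 -0.03]
rot tool deg [-0.01  0.01 -0.  ] dp after rot [ 0.68 -0.02 -0.03]
```

View pics/s5.png

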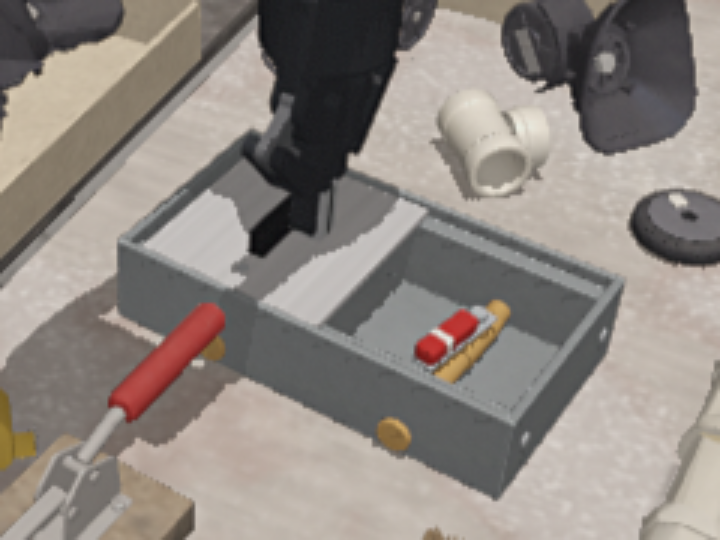

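View pics/w5.png

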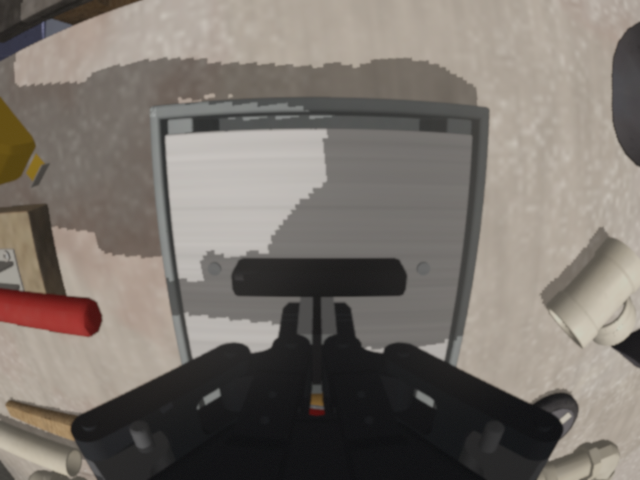

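The red, banded handle is uncovered, and a gap of about 6 mm still shows at the far end wall (rows 115–130). I'll push on gently until it stops.

>>> drive_tool([
  {"dp":[0.3,0,0],"rotation":[0,0,0],"hand":0},
  {"dp":[0.3,0,0],"rotation":[0,0,0],"hand":0},
  {"dp":[0.1,0,0],"rotation":[0,0,0],"hand":0},
  {"dp":[0,0,0],"rotation":[0,0,0],"hand":0},
])

```text
time: 8.12
ee_pos: [0.6557, -0.0058, 0.0617]
ee_rot: [-2.344, -2.092, 0.0]
contact_force: [0.0, -0.9, -0.4]
gripper_width: -0.0001
```

>>> drive_tool([
  {"dp":[0.2,0,0],"rotation":[0,0,0],"hand":0},
  {"dp":[0,0,0],"rotation":[0,0,0],"hand":0},
])

```text
time: 8.28
ee_pos: [0.6557, -0.0058, 0.0617]
ee_rot: [2.342, 2.092, -0.004]
contact_force: [-0.5, -7.1, -0.1]
gripper_width: 0.0002
```

```bash
python3 -c "
from h import *
go(-.002,.044,.062,90)
im=robot.get_image('wrist');cv2.imwrite('pics/w6.png',im[:,:,::-1])
"
```

```text
t 8.28 box xy mm [-1.9 44.6] z 61.7 toolx yaw in box deg 90.08 tilt [-0.04 -0.19] F [-0.5 -7.1 -0.1] w 0.0002 q [-0.11  0.52  1.56 -0.    1.07  0.  ]
dp tool cm [-0.06 -0.01 -0.03]
rot tool deg [-0.02  0.19  0.08] dp after rot [-0.06 -0.01 -0.03]
```

View pics/w6.png

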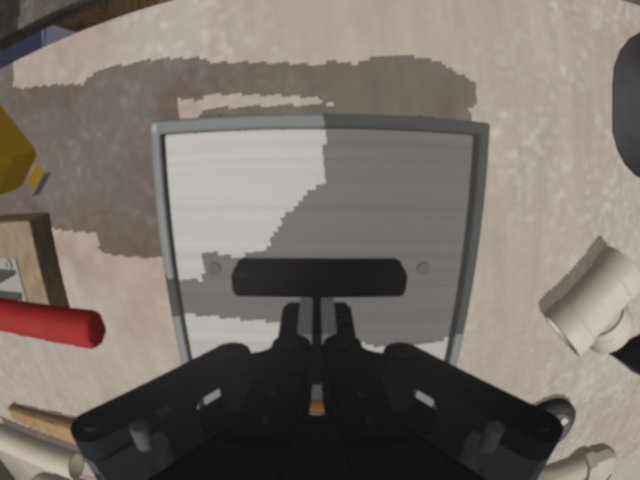

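The cover is against the end wall: no gap, the TCP stalled at 44.6 mm and the force rose to 7 N. I'll back off, raise, and go to the right bay.

>>> drive_tool([
  {"dp":[-0.6,0,0],"rotation":[0,0,0],"hand":0},
  {"dp":[-0.6,0,0],"rotation":[0,0,0],"hand":0},
  {"dp":[0,0,-3],"rotation":[0,0,0],"hand":0},
  {"dp":[0,0,-3],"rotation":[0,0,0],"hand":0},
  {"dp":[-2.5,0,-3],"rotation":[0,0,0],"hand":0},
  {"dp":[-2.5,0,0],"rotation":[0,0,0],"hand":0},
  {"dp":[-2.5,0,0],"rotation":[0,0,0],"hand":0},
  {"dp":[-2.5,0,0],"rotation":[0,0,0],"hand":0},
  {"dp":[-2.5,0,0],"rotation":[0,0,0],"hand":0},
  {"dp":[-2.5,0,0],"rotation":[0,0,0],"hand":0},
  {"dp":[0,0,0],"rotation":[0,0,0],"hand":0},
  {"dp":[0,0,0],"rotation":[0,0,0],"hand":0},
])

```text
time: 9.33
ee_pos: [0.6374, -0.1661, 0.1516]
ee_rot: [-2.346, -2.088, -0.002]
contact_force: [0.1, 0.6, 0.2]
gripper_width: -0.0002
```

```bash
python3 -c "
from h import *
import json
s,R=where(); json.dump({k:np.array(v).tolist() for k,v in s.items()},open('s7.json','w'))
for n in ('wrist','top','scene'):
    im=robot.get_image(n);cv2.imwrite('pics/%s7.png'%n,im[:,:,::-1])
    for l in ('marked_lever','marked_valve'): print(n,l,[(round(x['confidence'],2),x['rect']) for x in robot.regions_of(l,n)[:3]])
"
```

```text
t 9.33 box xy mm [  -1.8 -116.7] z 151.6 toolx yaw in box deg 89.86 tilt [0.02 0.08] F [0.1 0.6 0.2] w -0.0002 q [-0.36  0.45  1.44  0.    1.26 -0.25]
wrist marked_lever [(0.91, [276.7, 137.6, 365.0, 171.3])]
wrist marked_valve [(0.89, [245.9, 137.9, 392.8, 171.1])]
top marked_lever [(0.45, [386.0, 193.7, 397.5, 218.9])]
top marked_valve [(0.88, [387.5, 185.5, 397.7, 231.0])]
scene marked_lever [(0.59, [417.1, 252.3, 445.0, 275.1])]
scene marked_valve [(0.78, [419.0, 250.6, 449.7, 276.3])]
```

View pics/wrist7.png

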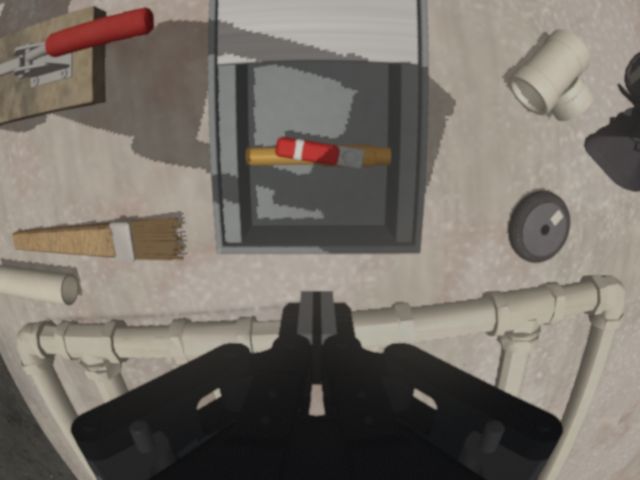

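```bash
python3 - <<'E'
from h import *
import json
from scipy.optimize import least_squares
s=json.load(open('s7.json'))
def bp(u,v,z): return least_squares(lambda q:(wproj([[q[0],q[1],z]],s)-[[u,v]]).ravel(),[.65,-.1]).x
for nm,u,v,z in (("tip",277,148,.036),("pivot",350,158,.04),("NR",218,252,.058),("FR",421,251,.058),("piperight",391,157,.013),("pipeleft",247,157,.013),):
    print(nm,np.round(w2b(bp(u,v,z))*1e3,1))
print(wproj(box2w([*BX,YAW],[[-.071,-.126,.058],[.071,-.126,.058],[.022,-.063,.04]]),s))
for n in("top","scene"): print(n,proj(n,box2w([*BX,YAW],[[.022,-.063,.04],[-.071,-.126,.058],[.071,-.126,.058]])))
a=cv2.imread("pics/top7.png")[155:260,290:440]; cv2.imwrite("pics/top7z.png",cv2.resize(a,None,fx=5,fy=5,interpolation=cv2.INTER_CUBIC))
a=cv2.imread("pics/wrist7.png")[40:280,200:440]; cv2.imwrite("pics/w7z.png",cv2.resize(a,None,fx=2.5,fy=2.5,interpolation=cv2.INTER_CUBIC))
E
```

```text
tip [-28.4 -54.8]
pivot [ 21.9 -61.6]
NR [ -69.3 -123.2]
FR [  71.2 -122.9]
piperight [ 55.9 -62.7]
pipeleft [-54.  -62.5]
[[216.07406828 255.79200345]
 [420.29872251 255.18106239]
 [350.1777876  159.96215209]]
top [[394.0714893  193.97522712]
 [429.75126711 236.11151955]
 [425.50594337 168.01626414]]
scene [[439.68099502 251.60185988]
 [450.95912008 291.63766991]
 [488.49211122 242.61782335]]
```

View pics/top7z.png

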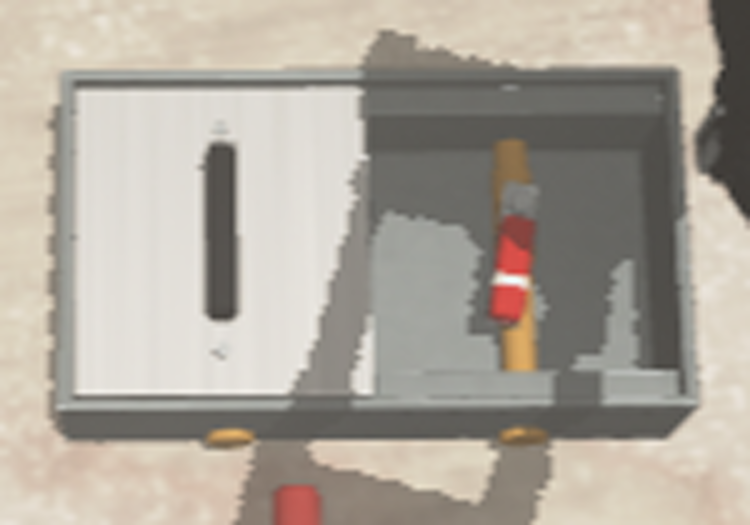

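View pics/w7z.png

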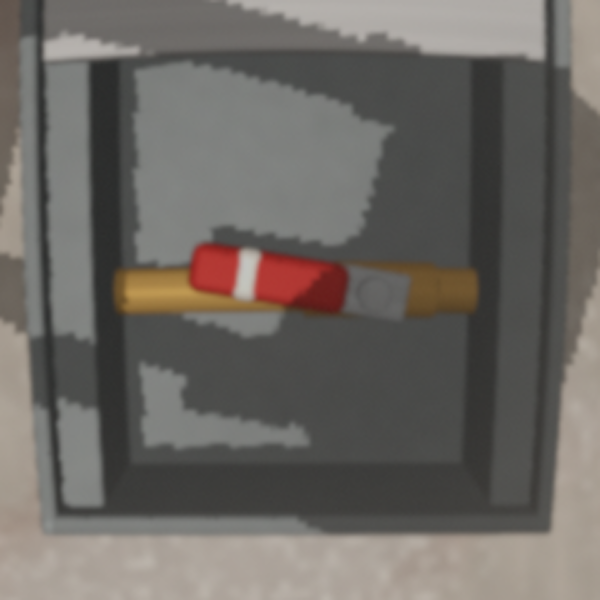

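The top, scene and wrist views agree to within about 2 mm: pivot at box (22,-62), tip at (-28,-55), so the lever stands at about 0.13 rad. The finger will go down on its right side at radius 38 mm.

```bash
python3 -c "
from h import *
go(-.019,-.084,.09,82.5)
"
```

```text
t 9.78 box xy mm [  -1.7 -114.8] z 151.7 toolx yaw in box deg 90.07 tilt [0.   0.02] F [-0.5  1.  -1. ] w 0.0003 q [-0.36  0.45  1.44  0.    1.26 -0.25]
dp tool cm [ 3.08 -1.72  6.17]
rot tool deg [-0.   -0.02  7.57] dp after rot [ 2.83 -2.12  6.17]
```

>>> drive_tool([
  {"dp":[0,0,0],"rotation":[0,0,3.8],"hand":0},
  {"dp":[0,0,0],"rotation":[0,0,3.8],"hand":0},
  {"dp":[1.4,-1.06,0],"rotation":[0,0,0],"hand":0},
  {"dp":[1.43,-1.06,0],"rotation":[0,0,0],"hand":0},
  {"dp":[0,0,2],"rotation":[0,0,0],"hand":0},
  {"dp":[0,0,2],"rotation":[0,0,0],"hand":0},
  {"dp":[0,0,2],"rotation":[0,0,0],"hand":0},
  {"dp":[0,0,0],"rotation":[0,0,0],"hand":0},
  {"dp":[0,0,0],"rotation":[0,0,0],"hand":0},
  {"dp":[0,0,0],"rotation":[0,0,0],"hand":0},
])

```text
time: 10.62
ee_pos: [0.6246, -0.132, 0.0928]
ee_rot: [2.476, 1.932, 0.002]
contact_force: [0.7, -0.1, -0.2]
gripper_width: 0.0001
```

```bash
python3 -c "
from h import *
go(-.019,-.084,.028,82.5)
im=robot.get_image('wrist');cv2.imwrite('pics/w8.png',im[:,:,::-1])
"
```

```text
t 10.62 box xy mm [-18.5 -84.3] z 92.8 toolx yaw in box deg 82.45 tilt [ 0.08 -0.01] F [ 0.7 -0.1 -0.2] w 0.0001 q [-0.32  0.47  1.56  0.    1.11 -0.07]
dp tool cm [ 0.02 -0.07  6.48]
rot tool deg [ 0.08 -0.01 -0.05] dp after rot [ 0.03 -0.06  6.48]
```

View pics/w8.png

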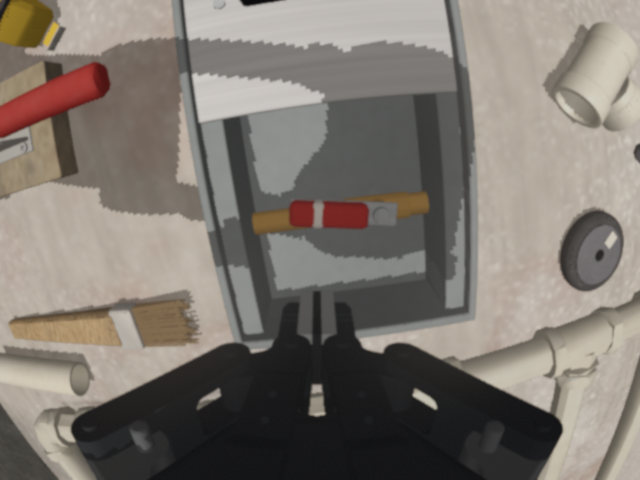

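The lever lies square to the finger (290–395, row 214) and the finger is clear of it. Going down.

>>> drive_tool([
  {"dp":[0,0,1.6],"rotation":[0,0,0],"hand":0},
  {"dp":[0,0,1.6],"rotation":[0,0,0],"hand":0},
  {"dp":[0,0,1.6],"rotation":[0,0,0],"hand":0},
  {"dp":[0,0,1.6],"rotation":[0,0,0],"hand":0},
  {"dp":[0,0,0],"rotation":[0,0,0],"hand":0},
  {"dp":[0,0,0],"rotation":[0,0,0],"hand":0},
  {"dp":[0,0,0],"rotation":[0,0,0],"hand":0},
])

```text
time: 11.25
ee_pos: [0.6252, -0.1327, 0.0293]
ee_rot: [2.476, 1.93, 0.003]
contact_force: [0.1, -0.1, 0.2]
gripper_width: -0.0002
```

```bash
python3 -c "
from h import *
go(-.019,-.084,.028,82.5)
im=robot.get_image('wrist');cv2.imwrite('pics/w9.png',im[:,:,::-1])
im=robot.get_image('scene')[150:330,280:520];cv2.imwrite('pics/s9.png',cv2.resize(im[:,:,::-1],None,fx=3,fy=3))
"
```

```text
t 11.25 box xy mm [-17.8 -85. ] z 29.3 toolx yaw in box deg 82.42 tilt [ 0.16 -0.04] F [ 0.1 -0.1  0.2] w -0.0002 q [-0.32  0.53  1.63  0.    0.97 -0.07]
dp tool cm [ 0.08 -0.13  0.13]
rot tool deg [ 0.16 -0.   -0.08] dp after rot [ 0.08 -0.13  0.13]
```

View pics/w9.png

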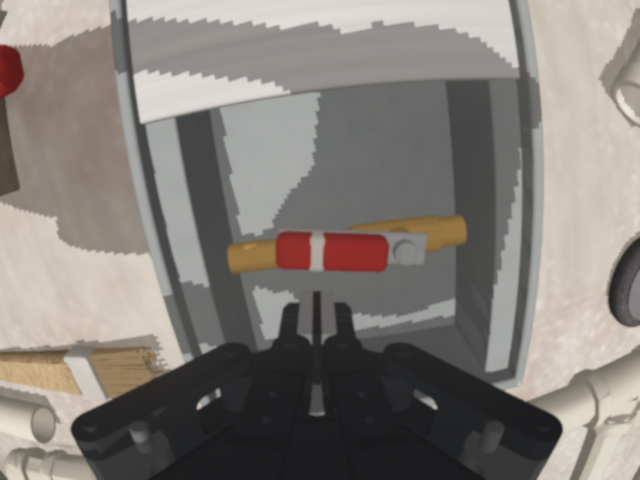

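View pics/s9.png

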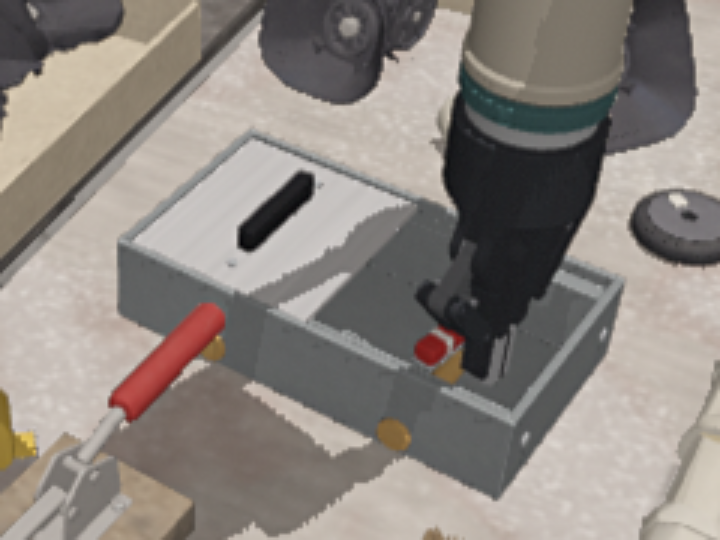

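>>> drive_tool([
  {"dp":[0.5,0,0.1],"rotation":[0,0,0],"hand":0},
  {"dp":[0.5,0,0],"rotation":[0,0,0],"hand":0},
  {"dp":[0.26,-0.12,0],"rotation":[0,0,4],"hand":0},
  {"dp":[0.26,-0.12,0],"rotation":[0,0,4],"hand":0},
  {"dp":[0.26,-0.12,0],"rotation":[0,0,4],"hand":0},
  {"dp":[0.26,-0.12,0],"rotation":[0,0,4],"hand":0},
  {"dp":[0.26,-0.12,0],"rotation":[0,0,4],"hand":0},
  {"dp":[0.26,-0.12,0],"rotation":[0,0,4],"hand":0},
  {"dp":[0,0,0],"rotation":[0,0,0],"hand":0},
  {"dp":[0,0,0],"rotation":[0,0,0],"hand":0},
])

```text
time: 12.18
ee_pos: [0.6265, -0.1056, 0.0272]
ee_rot: [2.823, 1.377, 0.001]
contact_force: [-0.7, -1.7, 0.7]
gripper_width: 0.0002
```

```bash
cat >> h.py <<'E'
def arc():
    s,R=where(); q=w2b(s["ee_pos"])*1e3; R2=R[:2,:2]; c,sn=np.cos(YAW),np.sin(YAW)
    B=np.array([[c,sn],[-sn,c]])@R2
    print("pivot in tool mm",np.round(B.T@(np.array([22,-62.3])-q),1))
E
python3 -c "
from h import *
arc()
im=robot.get_image('wrist');cv2.imwrite('pics/w10.png',im[:,:,::-1])
"
```

```text
t 12.18 box xy mm [-19.6 -57.9] z 27.2 toolx yaw in box deg 58.55 tilt [ 0.04 -0.03] F [-0.7 -1.7  0.7] w 0.0002 q [-0.28  0.53  1.64 -0.    0.97  0.39]
pivot in tool mm [17.9 37.8]
```

View pics/w10.png

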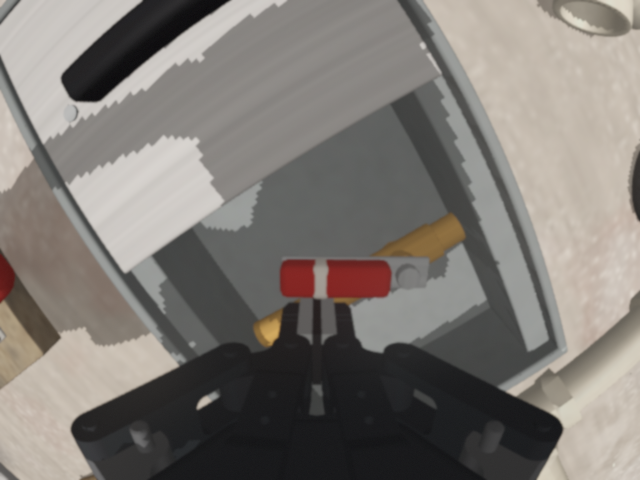

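The lever is turning with the finger, at about 31° and staying square to it. Continuing along the arc.

>>> drive_tool([
  {"dp":[0.26,-0.12,0],"rotation":[0,0,4],"hand":0},
  {"dp":[0.26,-0.12,0],"rotation":[0,0,4],"hand":0},
  {"dp":[0.26,-0.12,0],"rotation":[0,0,4],"hand":0},
  {"dp":[0.26,-0.12,0],"rotation":[0,0,4],"hand":0},
  {"dp":[0.26,-0.12,0],"rotation":[0,0,4],"hand":0},
  {"dp":[0.26,-0.12,0],"rotation":[0,0,4],"hand":0},
  {"dp":[0.26,-0.12,0],"rotation":[0,0,4],"hand":0},
  {"dp":[0.26,-0.12,0],"rotation":[0,0,4],"hand":0},
  {"dp":[0.26,-0.12,0],"rotation":[0,0,4],"hand":0},
  {"dp":[0.26,-0.12,0],"rotation":[0,0,4],"hand":0},
  {"dp":[0,0,0],"rotation":[0,0,0],"hand":0},
  {"dp":[0,0,0],"rotation":[0,0,0],"hand":0},
])

```text
time: 13.23
ee_pos: [0.6401, -0.0813, 0.0265]
ee_rot: [-3.123, -0.329, 0.002]
contact_force: [-1.8, -0.6, -1.0]
gripper_width: 0.0002
```

```bash
python3 -c "
from h import *
arc()
im=robot.get_image('wrist');cv2.imwrite('pics/w11.png',im[:,:,::-1])
"
```

```text
t 13.23 box xy mm [ -8.7 -32.2] z 26.5 toolx yaw in box deg 18.57 tilt [-0.08  0.04] F [-1.8 -0.6 -1. ] w 0.0002 q [-0.23  0.54  1.62  0.    0.98  1.13]
pivot in tool mm [19.6 38.3]
```

View pics/w11.png

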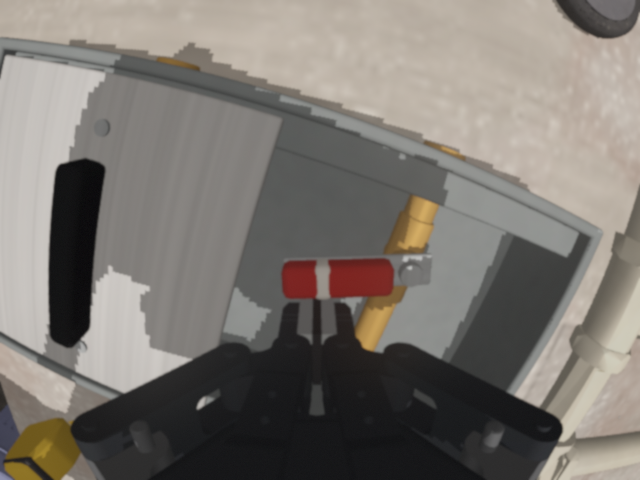

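>>> drive_tool([
  {"dp":[0.27,-0.13,0],"rotation":[0,0,4],"hand":0},
  {"dp":[0.27,-0.13,0],"rotation":[0,0,4],"hand":0},
  {"dp":[0.27,-0.13,0],"rotation":[0,0,4],"hand":0},
  {"dp":[0.27,-0.13,0],"rotation":[0,0,4],"hand":0},
  {"dp":[0.15,-0.05,0],"rotation":[0,0,2],"hand":0},
  {"dp":[0,0,0],"rotation":[0,0,0],"hand":0},
  {"dp":[0,0,0],"rotation":[0,0,0],"hand":0},
])

```text
time: 13.87
ee_pos: [0.6519, -0.0747, 0.0265]
ee_rot: [-3.136, 0.164, 0.002]
contact_force: [-1.9, -0.7, 0.7]
gripper_width: -0.0002
```

```bash
python3 -c "
from h import *
arc()
im=robot.get_image('wrist');cv2.imwrite('pics/w12.png',im[:,:,::-1])
"
```

```text
t 13.87 box xy mm [  2.1 -24.3] z 26.5 toolx yaw in box deg 0.53 tilt [-0.07  0.05] F [-1.9 -0.7  0.7] w -0.0002 q [-0.22  0.56  1.59  0.    1.    1.45]
pivot in tool mm [19.5 38.2]
```

View pics/w12.png

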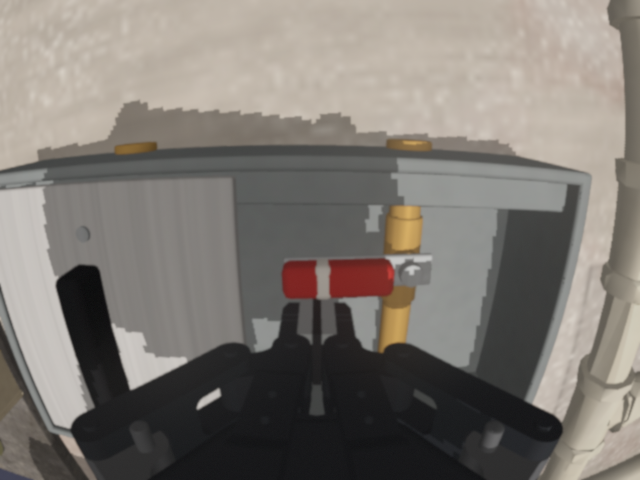

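Nearly shut. I'll push straight until it stalls against the stop.

>>> drive_tool([
  {"dp":[0.15,0,0],"rotation":[0,0,0],"hand":0},
  {"dp":[0.1,0,0],"rotation":[0,0,0],"hand":0},
  {"dp":[0,0,0],"rotation":[0,0,0],"hand":0},
])

```text
time: 14.17
ee_pos: [0.6534, -0.0746, 0.0265]
ee_rot: [-3.136, 0.167, 0.006]
contact_force: [-5.0, 0.5, 2.0]
gripper_width: 0.0
```

>>> drive_tool([
  {"dp":[0.1,0,0],"rotation":[0,0,0],"hand":0},
  {"dp":[0,0,0],"rotation":[0,0,0],"hand":0},
])

```text
time: 14.33
ee_pos: [0.6534, -0.0746, 0.0264]
ee_rot: [-3.136, 0.167, 0.009]
contact_force: [-6.7, 0.8, 3.7]
gripper_width: 0.0003
```

```bash
python3 -c "
from h import *
arc()
"
```

```text
t 14.33 box xy mm [  3.7 -24. ] z 26.4 toolx yaw in box deg 0.45 tilt [-0.32  0.1 ] F [-6.7  0.8  3.7] w 0.0003 q [-0.22  0.56  1.58  0.    1.    1.46]
pivot in tool mm [18.  38.4]
```

>>> drive_tool([
  {"dp":[0.2,0,0],"rotation":[0,0,0],"hand":0},
  {"dp":[0.1,0,0],"rotation":[0,0,0],"hand":0},
  {"dp":[0,0,0],"rotation":[0,0,0],"hand":0},
])

```text
time: 14.58
ee_pos: [0.6535, -0.0745, 0.0264]
ee_rot: [-3.135, 0.166, 0.018]
contact_force: [-11.7, -0.0, 8.6]
gripper_width: 0.0001
```

```bash
python3 -c "
from h import *
arc()
"
```

```text
t 14.58 box xy mm [  3.8 -24. ] z 26.4 toolx yaw in box deg 0.47 tilt [-0.66  0.13] F [-11.7  -0.    8.6] w 0.0001 q [-0.22  0.56  1.58 -0.    1.01  1.46]
pivot in tool mm [17.9 38.5]
```

The lever is on its hard stop: the position is unchanged while the force rises to 12 N. I'll back off straight, then raise.

>>> drive_tool([
  {"dp":[-0.6,0,0],"rotation":[0,0,0],"hand":0},
  {"dp":[-0.6,0,0],"rotation":[0,0,0],"hand":0},
  {"dp":[-0.5,0,0],"rotation":[0,0,0],"hand":0},
  {"dp":[0,0,0],"rotation":[0,0,0],"hand":0},
  {"dp":[0,0,-3],"rotation":[0,0,0],"hand":0},
  {"dp":[0,0,-3],"rotation":[0,0,0],"hand":0},
  {"dp":[0,0,-3],"rotation":[0,0,0],"hand":0},
  {"dp":[0,0,-3],"rotation":[0,0,0],"hand":0},
  {"dp":[-2,0,-2],"rotation":[0,0,0],"hand":0},
  {"dp":[-3,0,0],"rotation":[0,0,0],"hand":0},
  {"dp":[-3,0,0],"rotation":[0,0,0],"hand":0},
  {"dp":[0,0,0],"rotation":[0,0,0],"hand":0},
])

```text
time: 15.58
ee_pos: [0.5567, -0.064, 0.167]
ee_rot: [-3.136, 0.167, 0.008]
contact_force: [-0.2, 0.1, 0.3]
gripper_width: 0.0003
```

```bash
python3 -c "
from h import *
where()
im=robot.get_image('wrist');cv2.imwrite('pics/w13.png',im[:,:,::-1])
im=robot.get_image('top');cv2.imwrite('pics/t13.png',im[:,:,::-1])
im=robot.get_image('scene');cv2.imwrite('pics/s13.png',im[:,:,::-1])
"
```

```text
t 15.58 box xy mm [-93.7 -24.5] z 167.0 toolx yaw in box deg 0.43 tilt [-0.29  0.08] F [-0.2  0.1  0.3] w 0.0003 q [-0.24  0.3   1.64  0.    1.21  1.44]
```

View pics/w13.png

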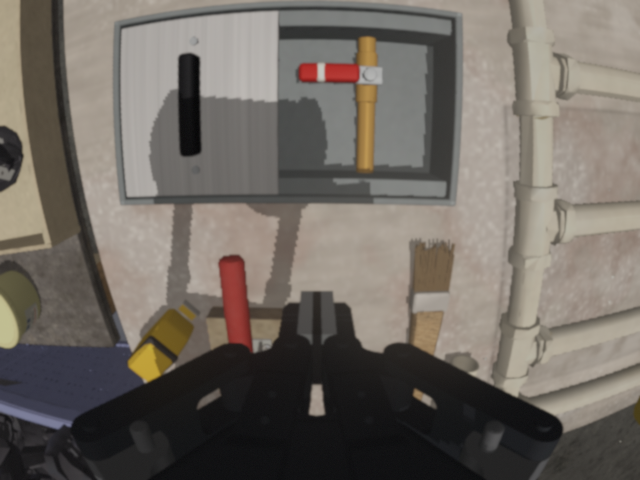

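View pics/s13.png

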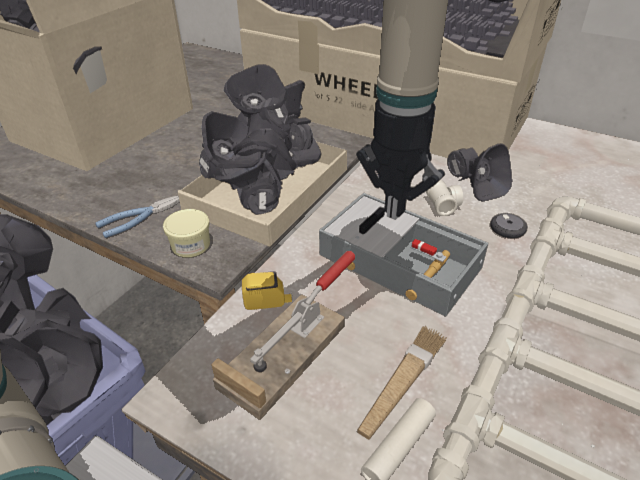

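View pics/t13.png

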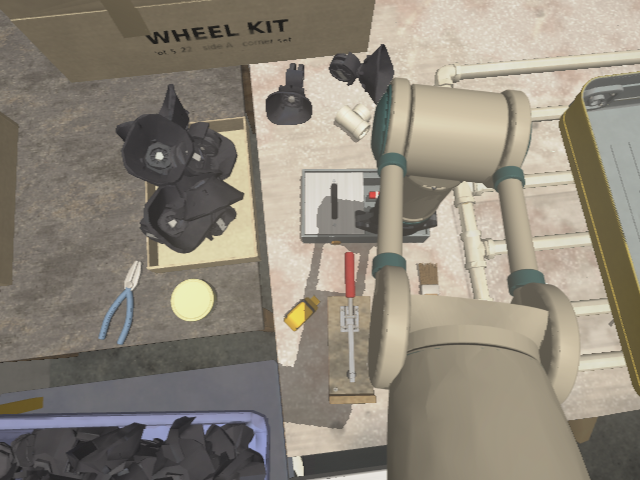

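In the wrist picture the red handle (298–380, row 73) is square to its pipe, and the cover lies flush against the left end. The brush, tape and tub are where they were, and the arm is clear with about 0 N. Handing in.

```bash
python3 -c "
from h import *
print(robot.close_job())"
```

```text
the job is handed in; nothing more can be done
None
```

I pushed the cover by its rib along the track to the left end wall, then pushed the red, white-banded handle clockwise to its stop. I then backed the arm off clear of everything and handed the job in at about 15.7 s.

**Cover:** it stopped against the end wall, with no gap in the wrist picture; the push force rose to 7 N with no further movement. It was never lifted.

**Red handle:** at the stop it did not move while the force rose to about 12 N. The last wrist picture shows it square to its pipe.

**Brush, tape measure and tub:** all three look unmoved in the last pictures. In the last top view the arm hid part of the brush, but the scene view shows it whole.

**Not checked:** the blue handle is under the cover, so I could not see it at the end. The fingers never went below cover height on that side.

**Disagreements:** estimates of the box's position and angle differed between cameras by about 2–3 mm and 1°. I averaged them, and both contacts landed within about 1 mm of where I expected.

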